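# Tuck the tea box flap under its lip

### The arm

A 6-joint arm with a two-finger parallel gripper is mounted at the origin on the work surface. World frame = base frame: x ahead of the robot, y to its left, z up, the work surface at z = 0. Lengths are in m, angles in rad, forces in N, time in s.
With the tool pointing down it reaches from about 0.3 to 0.875 m from the base axis. Payload 6.4 kg.
Tool frame: the origin (TCP) lies between the finger pads; the fingertips stand ctrl.tip_extent ahead of it and the grasp point (between the pads) is the TCP (ctrl.tip_extent is the distance from the TCP to the fingertips, in m); z points along the fingers, y is the line along which they close (so a half turn about z gives the same grasp; the last joint's range is limited). The gripper opens to 85 mm and grips with 20 to 120 N. Pads are 22 mm wide; open, the fingers measure 114 mm over their backs; the gripper's body (76 mm by 85 mm) begins 54 mm behind the grasp point. The pads swing forward as they close: fully open they stand 13 mm farther back than shut.
Start: joints at [0.93, 0.181, 1.607, -0, 1.354, -0.206], TCP at [0.242, 0.522, 0.25] pointing down, gripper open.
Joint ranges: [-2.99, 2.99], [-0.89, 2.07], [0.3, 2.58], [-1.14, 4.28], [0, 2.63], [-3.12, 3.12]. Speed limits (rad/s): [2.57, 2.57, 3.01, 3.14, 3.14, 3.14].

### API

Orientations are given as a unit quaternion [w, x, y, z].
In Python, from bench import ctrl gives the robot as it stands.
- The arm moves only by the tool send_rows, never from a script. Its arguments are lists of equal length, an entry for each row: "dr": the turn, a rotation vector about the tool's x, y, z in units of 6 degrees (1.0 is 6 degrees), a list of three; "xyz": the shift along the tool's x, y, z in cm, a list of three; "jaw": the opening in per cent of the stroke, from 0 (shut) to 100 (fully open). In form: {"dr": [[wx, wy, wz], ...], "xyz": [[dx, dy, dz], ...], "jaw": [jaw, ...]}. A call has exactly 8 rows; each row is the pose to reach, as a shift and turn from the pose commanded when the call began, along the tool's axes at that moment; what a row does not reach only later rows make up. A row lasts 1/8 s, in which the tool goes at most 62.5 mm and 10.7 degrees, less where a joint would pass 70% of its speed; a pose out of reach is approached as far as the arm can. A call with a gripper value outside its range is refused whole. The fingers move at their own pace and stop on an object; the grip force is fixed at half the most. Time passes only in rows, so rows that repeat a pose let the fingers close, or fill a call up. It gives the time, the measured TCP pose, the force, the opening and the grip force at its end, in the units of the state.
- ctrl.get_obs(): the state, without advancing time (a new reading comes with each control period).
- ctrl.camera(name): name is "side" or "top" or "wrist"; returns the picture (480x640x3 uint8, red, green, blue); there is no depth.
- ctrl.calibration(name): a dict with "camera_matrix" (3x3 intrinsics, pixels), "world_from_camera" (4x4, takes a point from camera to world coordinates). Camera axes: x right, y up, looking along -z (the intrinsics and any distortion apply to the point x, -y, -z); pixel columns grow to the right and rows downward; lengths in m; the calibration is good to about 2 mm. The wrist camera is an equidistant fisheye: a pixel r from the principal point sees the ray r / f radians off the axis. A picture is of the moment at which its call begins: read the wrist's pose just before it. calibration takes no time and is no camera call; for the wrist camera it gives the pose at the moment of the call.
- ctrl.hand_in(): hands the job in; it is judged then, once.
The state is a dict: "time_s": time; "q": joint angles; "dq": joint speeds; "joint_efforts": joint torques, N m; "eef_pos": TCP position; "eef_rot": TCP orientation; "wrist_force": force on the tool from outside, world axes, zero at the start; "torque": the same for the moment, N m; "opening": opening from 0.0 (shut) to 1.0 (fully open); "grasp_force": force on a finger pad.
Only numpy, scipy, OpenCV 4.12 (cv2) and the standard library are available. Lean on these libraries where they do the work, as an engineer would, in place of code of your own. Each camera call takes 0.05 s, during which the arm holds its last target. There are 200 camera calls.

### The job

Close the blue tea-sachet box: with the fingertips, push its standing yellow flap over until it lies flat on the box, then, keeping it pressed down, push it forward so that its free edge slides well under the dark retaining lip and the flap stays shut by itself. Do not lift the box, leave it standing where it is, and do not disturb the cup, sugar bowl, spoon holder or saucer beside it; nothing needs to be picked up.

Things in the scene. Friction and masses are not known exactly. Their poses are not given: they have to be found in the camera images.
- teabox: open blue steel box of tea sachets, loose on the shelf, 0.9 kg, outside 130 (x) x 120 (y) x 60 mm high. Origin: centre of its underside. Its +x points from the flap's hinge (rear wall) to the dark lip on the opposite wall.
- flap (a joint): angle (rad) of the yellow flap: 0 flat on the box, 1.57 upright, starts at 1.3 to 1.65. Hinge axis along the box's y, 63.5 mm above the shelf, at box x = -65 mm plus the runner value. 4 mm plate, 114 mm wide, 101 mm long from the axis; top 65.5 mm above the shelf when flat. A weak spring (0.08 N m) lifts it over 0.5 rad if let go untucked; 1 to 2 N at its middle presses it flat.
- runner (a joint): how far (m) the flap with its hinge has slid in its slots along the box's +x: 0 drawn back (starts 0 to 0.003), 0.022 fully home at the stop. Stiff (about 2.8 N), stays where left. Flat at 0 the free edge is 8 mm short of the lip, at 0.022 it is 14 mm under it. If slid beyond about 7 mm before folding, the flap lands on top of the lip.
- ridge_foot (a point): foot of the red push ridge on the flap's outer (when flat, upper) face, middle of the side that faces the hinge, 70 mm from the hinge axis. The ridge is 80 mm long along the hinge direction, 8 mm thick, 9 mm high; a fingertip on its hinge side can push the flap towards the lip while pressing down.
- flap_edge (a point): middle of the flap's free edge, half-way through its 4 mm thickness, 101 mm from the hinge axis.
- lip_mouth (a point): middle of the lower inner edge of the dark retaining lip, where the flap's edge enters; at the box's x = 44 mm, 69 mm above the shelf. The lip is a 3 mm plate, 120 mm wide, reaching from here 21 mm along the box's +x, with a riser 15 mm in. The gap beneath it down to the flat flap's top is 3.5 mm.
- cup: green ceramic cup, 72 mm across, 75 mm high, bystander; origin: centre of its underside
- sugar_bowl: clear glass sugar bowl with its lid fitted (one piece), 82 mm across, 86 mm high, bystander; origin: centre of its underside
- spoon_holder: stainless teaspoon holder, 64 mm across, with three spoons standing to 132 mm high, bystander; origin: centre of its underside
- saucer: white ceramic saucer, 110 mm across, 16 mm high, bystander; origin: centre of its underside
Things that resemble listed ones, but are neither listed nor needed, are in the scene too. What is meant by the teabox is not green, and is the smaller of those in its own colour.

How it is judged:
At the end, for the whole second after the job is handed in: The flap lies flat (within 0.06 rad) with its free edge at least 6 mm under the retaining lip and below it, held there by the lip alone; the box stands upright and at rest within 30 mm of where it was; cup, sugar bowl, spoon holder and saucer stand upright within 15 mm of where they were (value of joint flap below 0.06 rad and value of joint runner above 0.012 m and x of flap_edge in the frame of lip_mouth above 0.006 m and z of flap_edge in the frame of lip_mouth below 0 m and distance of teabox from where it was at the start of the episode below 0.03 m and angle between teabox's own z axis and vertical below 0.05 rad and linear speed of teabox below 0.01 m/s and distance of each of cup, sugar_bowl, spoon_holder, saucer from where it was at the start of the episode below 0.015 m and angle between each of cup, sugar_bowl, spoon_holder's own z axis and vertical below 0.1 rad); the robot touches nothing.
It fails at once if the box is lifted or tipped (height (world z) of teabox above 0.012 m or angle between teabox's own z axis and vertical above 0.15 rad).
It fails at once if the box is shoved more than 40 mm from its place (distance of teabox from where it was at the start of the episode above 0.04 m).
It fails at once if a bystander is moved or lifted (distance of any of cup, sugar_bowl, spoon_holder, saucer from where it was at the start of the episode above 0.03 m).
It also fails if it takes over 42 s, if anything falls off the work surface, if the arm or the gripper's body presses on something with over 40 N, if the wrist force passes 120 N, or if a joint passes its speed limit or range.

## Working session

There is one attempt and no reset: what is moved stays moved. The work goes in short steps, Python scripts to look and compute and a tool call to move; the robot and the scene stay as the last step left them, time stands still between calls to the robot, and variables do not carry over. Pictures are saved under pics/ and viewed, at most 10 in all, crops included, and the job is handed in when it is done.

Besides the shell and the picture viewer there is one more tool, called after "Emit:" by a JSON object that holds its "name" and its "arguments", one argument or row to a line. send_rows: Moves the arm, as the interface text tells. Its arguments: {"type":"object","properties":{"dr":{"type":"array","items":{"type":"array","items":{"type":"number"}}},"xyz":{"type":"array","items":{"type":"array","items":{"type":"number"}}},"jaw":{"type":"array","items":{"type":"number"}}},"required":["dr","xyz","jaw"]}

```bash
mkdir -p pics; cat > h.py <<'E'
import numpy as np, cv2
from bench import ctrl
def snap(n,f):
    im=ctrl.camera(n); cv2.imwrite('pics/'+f,im[:,:,::-1]); return im
def ray(n,u,v,cal=None):
    c=cal or ctrl.calibration(n); K=np.array(c['camera_matrix']);T=np.array(c['world_from_camera'])
    a=(u-K[0,2])/K[0,0]; b=(v-K[1,2])/K[1,1]
    if n=='wrist':
        r=np.hypot(a,b); s=np.sin(r)/r if r>1e-9 else 1; d=np.array([a*s,-b*s,-np.cos(r)])
    else: d=np.array([a,-b,-1.])
    return T[:3,3],T[:3,:3]@d
def onz(n,u,v,z,cal=None):
    o,d=ray(n,u,v,cal); return o+d*(z-o[2])/d[2]
def tri(*rs):
    A=0;b=0
    for o,d in rs:
        d=d/np.linalg.norm(d);P=np.eye(3)-np.outer(d,d);A=A+P;b=b+P@o
    return np.linalg.solve(A,b)
def proj(n,p):
    c=ctrl.calibration(n);K=np.array(c['camera_matrix']);T=np.array(c['world_from_camera'])
    q=T[:3,:3].T@(np.array(p)-T[:3,3]);q=q/-q[2]
    return K[0,0]*q[0]+K[0,2],-K[1,1]*q[1]+K[1,2]
E
python3 - <<'E'
from h import *
a=snap('top','top0.png');b=snap('side','side0.png')
for n in('top','side','wrist'):
    c=ctrl.calibration(n);print(n,c)
print(ctrl.tip_extent, ctrl.get_obs())
E
```

```text
top {'camera_matrix': array([[556.08879673,   0.        , 316.52430803],
       [  0.        , 556.08879673, 246.33158393],
       [  0.        ,   0.        ,   1.        ]]), 'world_from_camera': array([[-0.0090592 ,  0.98790321, -0.15480688,  0.34461772],
       [-0.9999423 , -0.00984369, -0.00430169,  0.04852401],
       [-0.00577353,  0.15475897,  0.98793539,  1.09872137],
       [ 0.        ,  0.        ,  0.        ,  1.        ]])}
side {'camera_matrix': array([[598.76248834,   0.        , 315.52010333],
       [  0.        , 598.76248834, 247.10904705],
       [  0.        ,   0.        ,   1.        ]]), 'world_from_camera': array([[ 0.99208653,  0.04411499, -0.11755074,  0.36688717],
       [-0.12435182,  0.47458906, -0.87137928, -1.10696208],
       [ 0.01734741,  0.8791013 ,  0.47631919,  0.72249544],
       [ 0.        ,  0.        ,  0.        ,  1.        ]])}
wrist {'camera_matrix': array([[371.64829954,   0.        , 321.52467405],
       [  0.        , 371.64829954, 239.69721149],
       [  0.        ,   0.        ,   1.        ]]), 'world_from_camera': array([[ 0.
[... 254 characters left out ...]
1, 'q': array([ 9.29677028e-01,  1.81475151e-01,  1.60787527e+00,  2.44475996e-06,
        1.35382996e+00, -2.06301533e-01]), 'dq': array([-4.21513402e-05, -1.30218076e-03,  5.60121796e-05, -1.51114952e-03,
        7.88077822e-04,  1.02430030e-03]), 'joint_efforts': array([ 2.90883472e-04, -4.45884168e+01, -3.52235663e+01, -3.57043536e-04,
        4.24791273e-03, -7.13246345e-05]), 'eef_pos': array([0.24191904, 0.52112497, 0.24948533]), 'eef_rot': array([-3.27481803e-04,  2.15700418e-01,  9.76459267e-01, -7.23172015e-04]), 'wrist_force': array([-0.20469337,  0.23097289, -0.91303055]), 'torque': array([ 0.04281689, -0.02801378,  0.00291642]), 'grasp_force': 0.0, 'opening': 1.0014686877006076}
```

View pics/top0.png

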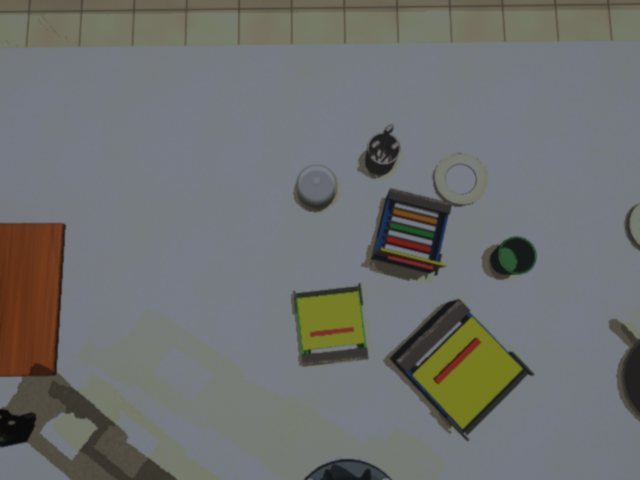

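View pics/side0.png

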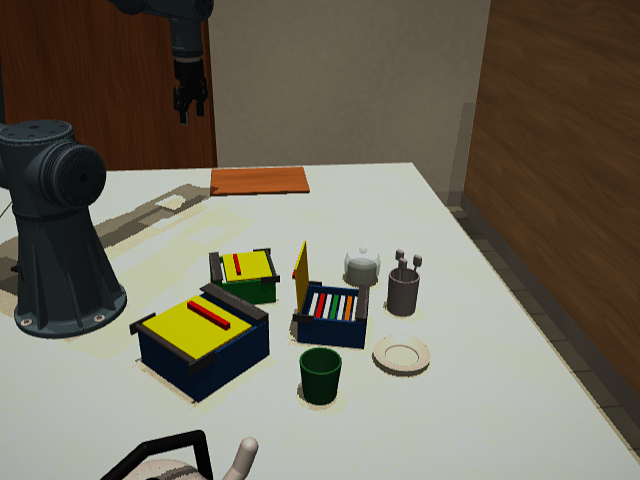

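Candidates in the top view are the small blue box with its flap up (412,232), the large blue box (458,370) and the green box (331,325). The teabox is the small blue one at (412,232), with its hinge nearer the robot and its lip away from it. I'll check that in a close crop.

```bash
python3 - <<'E'
import cv2,numpy as np
a=cv2.imread('pics/top0.png')[170:290,350:470];b=cv2.imread('pics/side0.png')[230:360,270:400]
a=cv2.resize(a,(400,400),interpolation=cv2.INTER_CUBIC);b=cv2.resize(b,(400,400),interpolation=cv2.INTER_CUBIC)
cv2.imwrite('pics/crop.png',np.clip(np.hstack([a,b])*1.6,0,255).astype('uint8'))
E
```

```text
(no output)
```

View pics/crop.png

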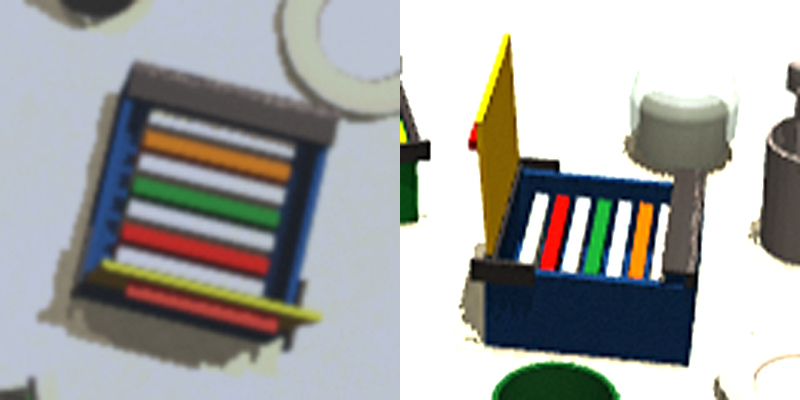

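```bash
python3 - <<'E'
from h import *
P={}
for k,t,s in [('lipLout',(390.5,188.6),(369,285.9)),('lipRout',(452,205.4),(365.9,319.4)),('lipLin',(389.3,199.1),(359.4,285.2)),('lipRin',(449.6,213.5),(356.1,318.4)),('flapL',(381.5,248.6),(305.7,242)),('flapR',(446,265.4),(296,270.6))]:
    P[k]=tri(ray('top',*t),ray('side',*s)); print(k,P[k].round(4), onz('top',*t,.072 if 'lip' in k else .163).round(4))
for k,a,b in [('out','lipLout','lipRout'),('in','lipLin','lipRin'),('flap','flapL','flapR')]:
    d=P[a]-P[b]; print(k,np.linalg.norm(d),'yaw',np.degrees(np.arctan2(-d[0],d[1])),((P[a]+P[b])/2).round(4))
for n,p in [('cup',(515,257)),('sugar',(316,180)),('spoon',(383,140)),('saucer',(460,179))]: print(n,onz('top',*p,.05).round(3))
E
```

```text
lipLout [ 0.616  -0.0888  0.0698] [ 0.615  -0.0884  0.072 ]
lipRout [ 0.5843 -0.2044  0.0695] [ 0.5812 -0.2035  0.072 ]
lipLin [ 0.596  -0.0858  0.0707] [ 0.5946 -0.0856  0.072 ]
lipRin [ 0.5676 -0.199   0.0694] [ 0.5656 -0.1982  0.072 ]
flapL [ 0.4874 -0.0581  0.1616] [ 0.4862 -0.0579  0.163 ]
flapR [ 0.4576 -0.1666  0.1612] [ 0.4564 -0.1662  0.163 ]
out 0.11990692933567706 yaw -15.363830262916446 [ 0.6001 -0.1466  0.0696]
in 0.11668368904896317 yaw -14.057517124968324 [ 0.5818 -0.1424  0.0701]
flap 0.11256380820724661 yaw -15.384096526746353 [ 0.4725 -0.1124  0.1614]
cup [ 0.485 -0.324  0.05 ]
sugar [0.64  0.053 0.05 ]
spoon [ 0.719 -0.08   0.05 ]
saucer [ 0.639 -0.227  0.05 ]
```

Emit:
{"name": "send_rows", "arguments": {
  "dr": [
    [0, 0, -1.6],
    [0, 0, -1.6],
    [0, 0, -1.6],
    [0, 0, -1.6],
    [0, 0, -1.6],
    [0, 0, -1.6],
    [0, 0, -1.6],
    [0, 0, -1.6]
  ],
  "xyz": [
    [-3.6, -4, 0],
    [-7.9, -8.8, 0],
    [-12.2, -13.6, 0],
    [-16.5, -18.4, 0],
    [-20.8, -23.2, 0],
    [-25.1, -28, 0],
    [-29.4, -32.8, 0],
    [-32.5, -36.3, 0]
  ],
  "jaw": [0, 0, 0, 0, 0, 0, 0, 0]
}}

```text
time_s: 1.1
eef_pos: [0.3841, 0.0534, 0.2503]
eef_rot: [0.0, 0.133, 0.991, 0.0]
wrist_force: [1.3, 0.7, -0.8]
opening: -0.002
grasp_force: 0.0
```

```bash
cat >> h.py <<'E'
B=np.array([.537,-.129]); yaw=np.radians(-15.2); UX=np.array([np.cos(yaw),np.sin(yaw)]); UY=np.array([-UX[1],UX[0]])
def st():
    from scipy.spatial.transform import Rotation as R
    o=ctrl.get_obs(); p=o['eef_pos']; q=o['eef_rot']; M=R.from_quat([q[1],q[2],q[3],q[0]]).as_matrix()
    w=o['wrist_force']
    print('t',round(o['time_s'],2),'world',p.round(4),'box mm',(1e3*np.array([(p[:2]-B)@UX,(p[:2]-B)@UY,p[2]])).round(1),'tip',round(1e3*(p[2]-ctrl.tip_extent),1),
     'toolx yaw',np.degrees(np.arctan2(M[1,0],M[0,0])).round(1),'z',M[:,2].round(3),'Fbox',np.round([w[:2]@UX,w[:2]@UY,w[2]],2),'op',o['opening'],'q',o['q'].round(2)); return p,M
def to(xb,yb,z):
    p,M=st(); t=np.r_[B+UX*xb*1e-3+UY*yb*1e-3,z*1e-3]; print('move cm',(M.T@(t-p)*100).round(2))
E
python3 -c "
from h import *
to(-110,0,137);print(ctrl.tip_extent)"
```

```text
t 1.1 world [0.3841 0.0534 0.2503] box mm [-195.3  135.9  250.3] tip 231.3 toolx yaw 164.7 z [ 0.001 -0.    -1.   ] Fbox [ 1.04  1.   -0.77] op -0.0023527587452090762 q [-0.17 -0.27  2.04  0.    1.37 -1.47]
move cm [ -8.56 -13.57  11.34]
0.019
```

Emit:
{"name": "send_rows", "arguments": {
  "dr": [
    [0, 0, 0],
    [0, 0, 0],
    [0, 0, 0],
    [0, 0, 0],
    [0, 0, 0],
    [0, 0, 0],
    [0, 0, 0],
    [0, 0, 0]
  ],
  "xyz": [
    [-2.5, -4, 0],
    [-5, -8, 0],
    [-7.5, -12, 0],
    [-8.5, -13.6, 2],
    [-8.5, -13.6, 5],
    [-8.5, -13.6, 8],
    [-8.5, -13.6, 11],
    [-8.5, -13.6, 11.3]
  ],
  "jaw": [0, 0, 0, 0, 0, 0, 0, 0]
}}

```text
time_s: 2.1
eef_pos: [0.4283, -0.0973, 0.1352]
eef_rot: [-0.002, 0.133, 0.991, 0.001]
wrist_force: [-0.8, -0.9, -0.1]
opening: -0.001
grasp_force: 0.0
```

```bash
python3 - <<'E'
from h import *
st()
s=snap('side','s1.png');w=snap('wrist','w1.png')
cv2.imwrite('pics/m1.png',np.clip(np.hstack([cv2.resize(s[130:370,220:420],(400,480)),cv2.resize(w,(400,300)).copy() if 0 else cv2.copyMakeBorder(cv2.resize(w,(400,300)),0,180,0,0,0)])[:,:,::-1]*1.5,0,255).astype('uint8'))
E
```

```text
t 2.1 world [ 0.4283 -0.0973  0.1352] box mm [-113.2    2.1  135.2] tip 116.2 toolx yaw 164.7 z [-0.005  0.003 -1.   ] Fbox [-0.55 -1.04 -0.06] op -0.0010111029777391692 q [-0.49  0.02  2.03 -0.    1.09 -1.8 ]
```

View pics/m1.png

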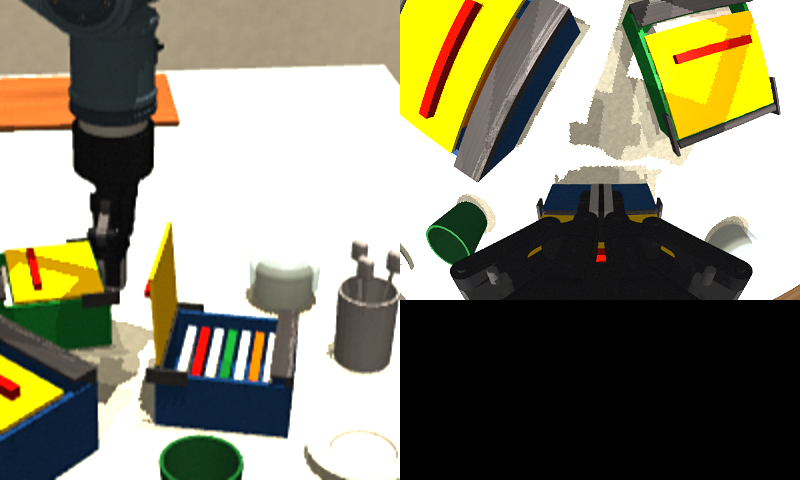

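The composite shows the shut fingers standing behind the flap, centred on the red ridge. Next I push the flap over along its arc.

Emit:
{"name": "send_rows", "arguments": {
  "dr": [
    [0, 0, 0],
    [0, 0, 0],
    [0, 0, 0],
    [0, 0, 0],
    [0, 0, 0],
    [0, 0, 0],
    [0, 0, 0],
    [0, 0, 0]
  ],
  "xyz": [
    [-1, 0, 0.1],
    [-2, 0, 0.2],
    [-2.6, 0, 0.3],
    [-3.3, 0, 0.3],
    [-4, 0, 0.4],
    [-4.7, 0, 0.4],
    [-5.4, 0, 0.4],
    [-6, 0, 0.4]
  ],
  "jaw": [0, 0, 0, 0, 0, 0, 0, 0]
}}

```text
time_s: 3.2
eef_pos: [0.4883, -0.1141, 0.1332]
eef_rot: [-0.0, 0.133, 0.991, 0.0]
wrist_force: [-0.7, 0.1, -0.9]
opening: 0.001
grasp_force: 0.2
```

```bash
python3 - <<'E'
from h import *
st()
s=snap('side','s2.png')
cv2.imwrite('pics/m2.png',np.clip(cv2.resize(s[180:360,240:420],(600,600),interpolation=cv2.INTER_CUBIC)[:,:,::-1]*1.5,0,255).astype('uint8'))
E
```

```text
t 3.2 world [ 0.4883 -0.1141  0.1332] box mm [-50.9   1.6 133.2] tip 114.2 toolx yaw 164.7 z [-0.  0. -1.] Fbox [-0.67 -0.12 -0.88] op 0.0008734752148946645 q [-0.47  0.16  1.89 -0.    1.09 -1.77]
```

View pics/m2.png

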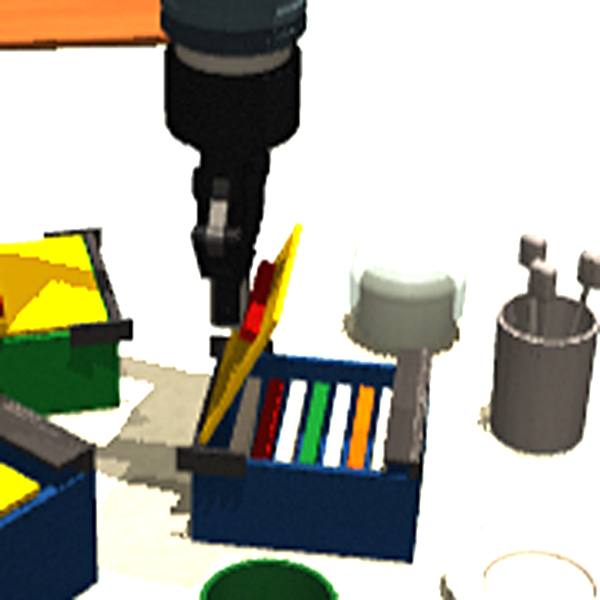

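The flap has folded to about 60°, with the fingertip on its outer face behind the ridge. I continue along the arc.

Emit:
{"name": "send_rows", "arguments": {
  "dr": [
    [0, 0, 0],
    [0, 0, 0],
    [0, 0, 0],
    [0, 0, 0],
    [0, 0, 0],
    [0, 0, 0],
    [0, 0, 0],
    [0, 0, 0]
  ],
  "xyz": [
    [-0.8, 0, 0.3],
    [-1.6, 0, 0.7],
    [-2.2, 0, 1.3],
    [-2.6, 0, 1.9],
    [-3, 0, 2.6],
    [-3.2, 0, 3.3],
    [-3.4, 0, 4],
    [-3.5, 0, 4.5]
  ],
  "jaw": [0, 0, 0, 0, 0, 0, 0, 0]
}}

```text
time_s: 4.25
eef_pos: [0.5216, -0.1233, 0.0877]
eef_rot: [-0.0, 0.133, 0.991, 0.0]
wrist_force: [-0.9, 0.0, 1.3]
opening: 0.003
grasp_force: 0.6
```

```bash
python3 - <<'E'
from h import *
st()
s=snap('side','s3.png')
cv2.imwrite('pics/m3.png',np.clip(cv2.resize(s[180:360,240:420],(600,600),interpolation=cv2.INTER_CUBIC)[:,:,::-1]*1.5,0,255).astype('uint8'))
E
```

```text
t 4.25 world [ 0.5216 -0.1233  0.0877] box mm [-16.3   1.5  87.7] tip 68.7 toolx yaw 164.7 z [-0.  0. -1.] Fbox [-0.85 -0.22  1.32] op 0.0026763729625212942 q [-0.45  0.3   1.82 -0.    1.02 -1.76]
```

View pics/m3.png

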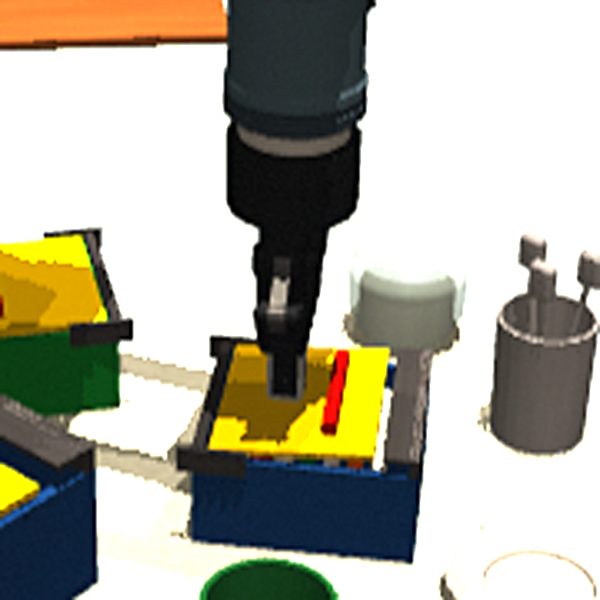

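The flap is nearly flat, with the fingertip behind the red ridge and the free edge short of the lip. Next I press down.

Emit:
{"name": "send_rows", "arguments": {
  "dr": [
    [0, 0, 0],
    [0, 0, 0],
    [0, 0, 0],
    [0, 0, 0],
    [0, 0, 0],
    [0, 0, 0],
    [0, 0, 0],
    [0, 0, 0]
  ],
  "xyz": [
    [0, 0, 0.1],
    [0, 0, 0.2],
    [0, 0, 0.3],
    [0, 0, 0.4],
    [0, 0, 0.4],
    [0, 0, 0.4],
    [0, 0, 0.4],
    [0, 0, 0.4]
  ],
  "jaw": [0, 0, 0, 0, 0, 0, 0, 0]
}}

```text
time_s: 5.3
eef_pos: [0.5217, -0.1233, 0.0844]
eef_rot: [-0.0, 0.133, 0.991, 0.0]
wrist_force: [-1.8, 0.7, 4.2]
opening: -0.001
grasp_force: 1.6
```

```bash
python3 -c "
from h import *
st()"
```

```text
t 5.3 world [ 0.5217 -0.1233  0.0844] box mm [-16.2   1.5  84.4] tip 65.4 toolx yaw 164.7 z [-0.  0. -1.] Fbox [-1.92  0.25  4.17] op -0.0010925593655210857 q [-0.45  0.31  1.82 -0.    1.01 -1.76]
```

Emit:
{"name": "send_rows", "arguments": {
  "dr": [
    [0, 0, 0],
    [0, 0, 0],
    [0, 0, 0],
    [0, 0, 0],
    [0, 0, 0],
    [0, 0, 0],
    [0, 0, 0],
    [0, 0, 0]
  ],
  "xyz": [
    [-0.3, 0, 0.1],
    [-0.6, 0, 0.1],
    [-0.9, 0, 0.1],
    [-1.2, 0, 0.1],
    [-1.5, 0, 0.1],
    [-1.8, 0, 0.1],
    [-2, 0, 0.1],
    [-2.2, 0, 0.1]
  ],
  "jaw": [0, 0, 0, 0, 0, 0, 0, 0]
}}

```text
time_s: 6.3
eef_pos: [0.5424, -0.1289, 0.0838]
eef_rot: [-0.001, 0.133, 0.991, 0.0]
wrist_force: [-6.6, 2.2, 10.5]
opening: -0.001
grasp_force: 5.2
```

```bash
python3 - <<'E'
from h import *
st()
s=snap('side','s4.png')
cv2.imwrite('pics/m4.png',np.clip(cv2.resize(s[240:360,270:390],(600,600),interpolation=cv2.INTER_CUBIC)[:,:,::-1]*1.5,0,255).astype('uint8'))
E
```

```text
t 6.3 world [ 0.5424 -0.1289  0.0838] box mm [ 5.2  1.5 83.8] tip 64.8 toolx yaw 164.7 z [-0.002  0.001 -1.   ] Fbox [-6.9   0.38 10.47] op -0.0011987824095860055 q [-0.45  0.35  1.77 -0.    1.02 -1.75]
```

View pics/m4.png

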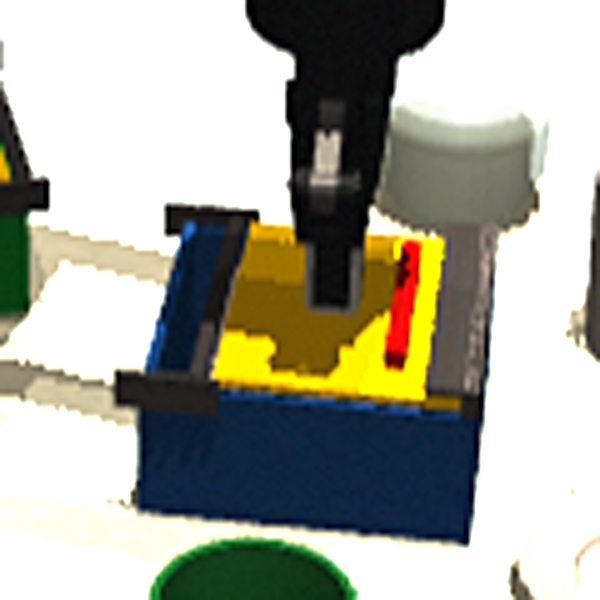

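The flap was carried forward by friction. Its edge is now under the lip, and the ridge-to-lip gap is about 10 mm, so it is nearly home. I lift off and verify.

Emit:
{"name": "send_rows", "arguments": {
  "dr": [
    [0, 0, 0],
    [0, 0, 0],
    [0, 0, 0],
    [0, 0, 0],
    [0, 0, 0],
    [0, 0, 0],
    [0, 0, 0],
    [0, 0, 0]
  ],
  "xyz": [
    [0, 0, -0.4],
    [0, 0, -1.5],
    [0, 0, -4],
    [0, 0, -7],
    [2, 0, -11],
    [6, 0, -14],
    [10, 0, -15],
    [12, 0, -15]
  ],
  "jaw": [0, 0, 0, 0, 0, 0, 0, 0]
}}

```text
time_s: 7.35
eef_pos: [0.4265, -0.0972, 0.2349]
eef_rot: [0.002, 0.133, 0.991, -0.001]
wrist_force: [0.6, -1.0, -0.2]
opening: 0.001
grasp_force: 0.0
```

```bash
python3 - <<'E'
from h import *
st()
s=snap('side','s5.png');t=snap('top','t5.png');u=cv2.INTER_CUBIC
cv2.imwrite('pics/m5.png',np.clip(np.hstack([cv2.resize(t[170:290,350:470],(400,400),interpolation=u),cv2.resize(s[240:360,270:390],(400,400),interpolation=u)])[:,:,::-1]*1.5,0,255).astype('uint8'))
E
```

```text
t 7.35 world [ 0.4265 -0.0972  0.2349] box mm [-114.9    1.7  234.9] tip 215.9 toolx yaw 164.7 z [ 0.003 -0.002 -1.   ] Fbox [ 0.8  -0.82 -0.19] op 0.0013434256355628704 q [-0.5  -0.13  1.95  0.    1.31 -1.8 ]
```

View pics/m5.png

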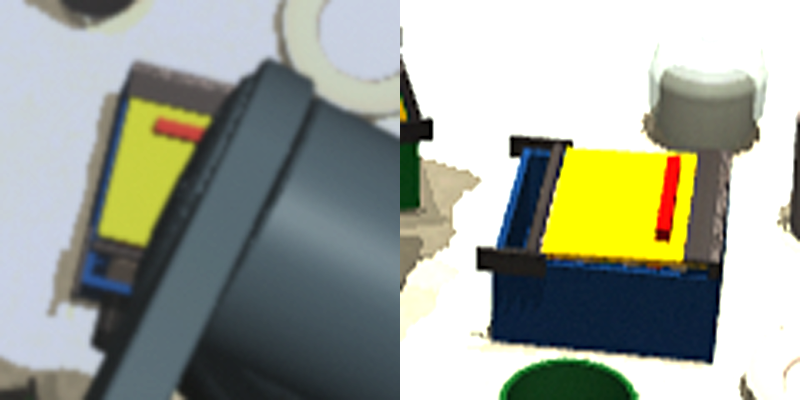

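```bash
python3 - <<'E'
from h import *
f=lambda n,u,v,z:(1e3*np.array([(onz(n,u,v,z)[:2]-B)@UX,(onz(n,u,v,z)[:2]-B)@UY])).round(1)
print('ridge foot L top',f('top',350+153/3.333,170+134/3.333,.066))
print('ridge top L far corner',f('top',350+156/3.333,170+118/3.333,.075))
print('lip L out',f('top',350+135/3.333,170+62/3.333,.072),'lip L in',f('top',350+130/3.333,170+97/3.333,.072))
print('side ridge near foot hinge side',f('side',270+257/3.333,240+240/3.333,.066),'lip near in',f('side',270+284/3.333,240+266/3.333,.072))
E
```

```text
ridge foot L top [28.  39.5]
ridge top L far corner [35.1 40.7]
lip L out [64.7 59.6] lip L in [44.1 57.6]
side ridge near foot hinge side [ 30.2 -35.6] lip near in [ 48.1 -67.2]
```

The ridge is at box x ≈ 28 mm, so the runner is at about 22 mm and the flap is home. The lip corner hasn't moved, so I'm handing in.

```bash
python3 -c "
from h import *
print(ctrl.hand_in())"
```

```text
the job is handed in; nothing more can be done
None
```

The teabox flap is folded flat and pushed fully home under the lip; it stayed shut after I let go, the box hadn't moved, the cup, sugar bowl, spoon holder and saucer weren't touched, and the job is handed in (no verdict was shown).

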